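# Hang the wire basket on the swing arm and swing it aside

## Task

Pick up the wire basket by its handle and hang it by the straight bar of the handle across both prongs of the twin hook, while the stand's arm is still swung out towards the robot, and let go. Then swing the arm with the basket hanging on it round to the robot's left, all the way to its stop pin on the column, and leave it there with the basket hanging still. Do not tip the basket over, and leave the plain bin, the woodblock, the ink tin and the baren where they are.

Things in the scene. Friction and masses are not known exactly. Their poses are not given: they have to be found in the camera images.
- basket: Open steel wire basket, the only container with a handle: 90 mm (x) x 140 mm (y), walls 65 mm high, 0.3 kg. A rigid handle rises from the middle of both short (y) ends to a straight level bar along y. Origin: centre of its underside; z up. The same turned by half a turn.
- bar (a point): Middle of the handle's straight bar, on the bar's centre line, 150 mm above the basket's underside. The bar is a 10 mm round rod along the basket's y, 134 mm long between the centres of its two uprights (also 10 mm round). Axes as the basket's.
- stand: Swing-arm stand, fixed to the table: round steel foot (radius 65 mm, 12 mm high) and a 24 mm column with a small upright stop pin at its +y side. Origin: centre of the foot's underside; the column's axis is the arm's hinge. Nothing rises above 250 mm. At arm joint 0 the arm points along the stand's -x.
- swing (a joint): Angle of the swing arm about the column, rad. 0: swung out along the stand's -x (towards the robot); grows as the arm swings to the robot's left (+y); 1.57: against its stop, pointing along the stand's +y. Stiff: it stays where it is left; about 3 to 4 N at 95 mm from the axis moves it.
- saddle (a point): Where the middle of the basket's bar lies when hung: 145 mm from the column's axis, 220 mm above the table, midway between the two prongs of the twin hook; turns with the arm. x points back to the column, y along the hung bar, z up. Prongs: 10 mm round steel at y = -38 and +38 mm, 66 mm clear between them; each is a valley open to the top.
- crossbar (a point): Middle of the 10 mm crossbar (along y) that carries the prongs, 75 mm from the column's axis, 230 mm above the table; axes as the saddle's. From it the prongs run outwards at 230 mm, dip to the valley (centre line 210 mm high, flat from 140 to 150 mm from the axis) and rise to tips 172 mm from the axis, whose tops are 245 mm above the table.
- push (a point): Point on the outer side of the prong at y = -38 mm: 95 mm from the column's axis along the arm, 43 mm sideways, 230 mm above the table; turns with the arm, axes as the saddle's. Pushing here along the saddle's +y swings the arm towards its stop.
- bin: Bystander: plain open steel bin without a handle, 95 x 135 x 60 mm, loose. Origin: centre of its underside.
- woodblock: Bystander: plywood printing block with a dark inked face, 105 x 150 x 14 mm, loose, flat. Origin: centre of its underside.
- ink_tin: Bystander: round ink tin, radius 36 mm, 75 mm high, loose. Origin: centre of its underside.
- baren: Bystander: baren, a black disc of radius 55 mm with a low wooden grip, 36 mm high over all, loose. Origin: centre of its underside.
Not all that is in view belongs to the job. Leave any red or turquoise look-alike of the basket alone.

How it is judged (in metres and radians):
On the way, in this order (a step that is already met when the one before it is completed fails the run):
1. the basket hangs by its bar across both prongs, let go, with the arm still swung out (joint below 0.9) (x of bar in the frame of saddle between -0.015 and 0.015 m and y of bar in the frame of saddle between -0.028 and 0.028 m and z of bar in the frame of saddle between -0.01 and 0.01 m and angle between the y axis of basket and the y axis of saddle, either way round below 0.15 rad and contact force between basket and stand above 0.8 N and contact force between basket and the fingers below 0.1 N and angle between basket's own z axis and vertical below 0.25 rad and value of joint swing below 0.9 rad), for 0.3 s.
2. the arm has been swung to its stop (joint above 1.45) with the basket still hanging on it (x of bar in the frame of saddle between -0.015 and 0.015 m and y of bar in the frame of saddle between -0.028 and 0.028 m and z of bar in the frame of saddle between -0.01 and 0.01 m and angle between the y axis of basket and the y axis of saddle, either way round below 0.15 rad and contact force between basket and stand above 0.8 N and contact force between basket and the fingers below 0.1 N and angle between basket's own z axis and vertical below 0.25 rad and value of joint swing above 1.45 rad), for 0.2 s.
At the end, for the whole second after the job is handed in: Arm at its stop (joint above 1.45 rad); basket hanging in both prong valleys: bar's middle within 15 mm (x), 28 mm (y), 10 mm (z) of the saddle, along its y within 0.15 rad, tilt under 0.25 rad, carried by the stand, free of the fingers, slower than 0.06 m/s (all of step 2 and linear speed of basket below 0.06 m/s); the robot touches nothing.
It fails at once if the bin is moved by more than 25 mm (distance of bin from where it was at the start of the episode above 0.025 m).
It fails at once if the woodblock is moved by more than 25 mm (distance of woodblock from where it was at the start of the episode above 0.025 m).
It fails at once if the ink tin is moved by more than 25 mm (distance of ink_tin from where it was at the start of the episode above 0.025 m).
It fails at once if the baren is moved by more than 25 mm (distance of baren from where it was at the start of the episode above 0.025 m).
It fails at once if the basket is tipped by more than 0.8 rad (angle between basket's own z axis and vertical above 0.8 rad).
It also fails if it takes over 66 s, if anything falls off the work surface, if the arm or the gripper's body presses on something with over 40 N, if the wrist force passes 120 N, or if a joint passes its speed limit or range.

## Robot

A 6-joint arm with a two-finger parallel gripper is mounted at the origin on the work surface. World frame = base frame: x ahead of the robot, y to its left, z up, the work surface at z = 0. Lengths are in mm, angles in rad, forces in N, time in s.
With the tool pointing down it reaches from about 350 to 725 mm from the base axis. Payload 6 kg.
Tool frame: the origin (TCP) lies midway between the tips of the shut fingers; the grasp point (between the pads) lies 19 mm behind it; z points along the fingers, x is the direction in which the jaws open and shut, and the axes are right-handed (so a half turn about z gives the same grasp; the last joint's range is limited). The gripper opens to 85 mm and grips with 20 to 120 N. Pads are 22 mm wide; open, the fingers measure 114 mm over their backs; the gripper's body (76 mm by 85 mm) begins 54 mm behind the grasp point. The pads swing forward as they close: fully open they stand 13 mm farther back than shut.
Start: joints at [-0.886, 0.04, 0.085, 0, -1.615, -0.334], TCP at [206.197, -563.433, 231.261] pointing down, gripper open.
Joint ranges: [-2.56, 2.56], [-1.29, 2.01], [-1.08, 1.49], [-3.29, 1.98], [-2.81, -0.18], [-2.99, 2.99]. Speed limits (rad/s): [2.57, 2.57, 3.01, 3.14, 3.14, 3.14].

## Interface

Orientations are given as a unit quaternion [x, y, z, w].
In Python, from workcell import * gives the robot as it stands.
- The arm moves only by the tool apply_moves, never from a script. Its argument "moves" is a list of rows, each a list of 2 entries, a list of its own where there are three numbers: the shift along the tool's x, y, z in cm, then the turn, a rotation vector about the tool's x, y, z in rad. In form: [[[dx, dy, dz], [ax, ay, az]], ...]. A call has 1 to 8 rows; each row shifts and turns the commanded pose from where the row before left it, along the tool's axes as they then stand; what a row does not reach is not made up. A row lasts 1/10 s, in which the tool goes at most 50 mm and 8.59 degrees, less where a joint would pass 70% of its speed; a pose out of reach is approached as far as the arm can. A call with a gripper value outside its range is refused whole. "grip" is the closure, from 0 (fully open) to 1 (shut), set as the call begins (left out, the last holds). The fingers move at their own pace and stop on an object; the grip force is fixed at half the most. Time passes only in rows, so rows that do not move let the fingers close. It gives the time, the measured TCP pose, the force and the opening at its end, in the units of the state.
- state(): the state, without advancing time (a new reading comes with each control period).
- capture(name): name is "side" or "top" or "wrist"; returns (picture, depth): 480x640x3 uint8, blue, green, red; 480x640 float32, mm along the optical axis (not along the pixel's ray), 0 where there is no reading.
- camera_info(name): a dict with "K" (3x3 intrinsics, pixels), "xyz" and "attitude" of the camera in the world. Camera axes: x right, y down, z forward; pixel columns grow to the right and rows downward; lengths in mm; the calibration is good to about 2 mm. A picture is of the moment at which its call begins: read the wrist's pose just before it. camera_info takes no time and is no camera call; for the wrist camera it gives the pose at the moment of the call.
- job_done(): hands the job in, once; it reports no verdict.
The state is a dict: "time_s": time; "qpos": joint angles; "joint_vel": joint speeds; "joint_efforts": joint torques, N m; "ee_pos": TCP position; "eef_rot": TCP orientation; "force": force on the tool from outside, world axes, zero at the start; "wrist_torque": the same for the moment, N m; "gripper_width": finger opening in mm.
Only numpy, scipy, OpenCV 4.12 (cv2) and the standard library are available. Lean on these libraries where they do the work, as an engineer would, in place of code of your own. Each camera call takes 0.05 s, during which the arm holds its last target. There are 200 camera calls.

## Working session

There is one attempt and no reset: what is moved stays moved. The work goes in short steps, Python scripts to look and compute and a tool call to move; the robot and the scene stay as the last step left them, time stands still between calls to the robot, and variables do not carry over. Pictures are saved under pics/ and viewed, about 8 in all and at most 12, crops included, and the job is handed in when it is done.

Besides the shell and the picture viewer there is one more tool, called after ">>>" by a JSON object that holds its "api" and its "payload", one argument or row to a line. apply_moves: Moves the arm, as the interface text tells. Its arguments: {"type":"object","properties":{"moves":{"type":"array"},"grip":{"type":"number"}},"required":["moves"]}

```bash
ls; mkdir -p pics
python3 - <<'E'
from workcell import *
import cv2,numpy as np
for n in("top","side"):
    p,d=capture(n); cv2.imwrite(f"pics/{n}0.png",p); np.save(f"pics/{n}0.npy",d)
    print(n,camera_info(n))
print(camera_info("wrist")); print(state())
E
```

```text
pics
top {'K': array([[459.4819646 ,   0.        , 320.53126394],
       [  0.        , 459.4819646 , 237.73075064],
       [  0.        ,   0.        ,   1.        ]]), 'xyz': array([ 385.73622387,  -85.70757117, 1310.67867328]), 'attitude': array([ 0.71593095, -0.69707845,  0.01547711, -0.03584653])}
side {'K': array([[511.8602042 ,   0.        , 318.13831805],
       [  0.        , 511.8602042 , 241.43293058],
       [  0.        ,   0.        ,   1.        ]]), 'xyz': array([  8.04031488, 951.97802042, 876.16967486]), 'attitude': array([-0.19728926,  0.85756856, -0.46414348,  0.10111355])}
{'K': array([[357.78369781,   0.        , 316.81825974],
       [  0.        , 357.78369781, 236.87032148],
       [  0.        ,   0.        ,   1.        ]]), 'xyz': array([ 133.58537537, -589.87311136,  372.7108942 ]), 'attitude': array([0.56635048, 0.80973542, 0.12629438, 0.08732355])}
{'time_s': 0.1, 'qpos': array([-8.86314080e-01,  4.07696005e-02,  8.38921801e-02, -4.11439775e-04,
       -1.61547362e+00, -3.33711666e-01]), 'joint_vel': array([-0.00120443, -0.0016537 ,  0.00111173,  0.00116356, -0.00067123,
        0.0004567 ]), 'joint_efforts': array([-4.10987064e-03, -3.69346619e+01,  3.48282194e+01,  6.95174485e+00,
       -4.48337785e-03,  6.50475513e-07]), 'ee_pos': array([ 206.15027507, -563.16215604,  230.35779451]), 'eef_rot': array([ 5.72870427e-01,  8.19645550e-01,  4.09788569e-04, -6.91806116e-04]), 'force': array([-0.19860094, -0.41888095,  0.27919471]), 'wrist_torque': array([ 0.014671  , -0.01030433,  0.00513781]), 'gripper_width': 85.29028156661374}
```

View pics/top0.png

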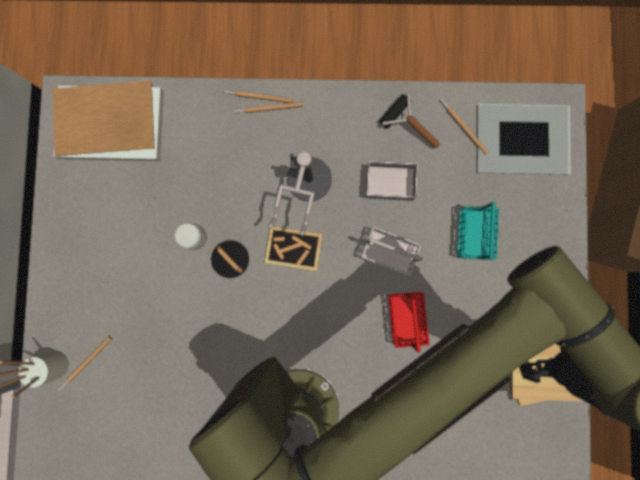

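View pics/side0.png

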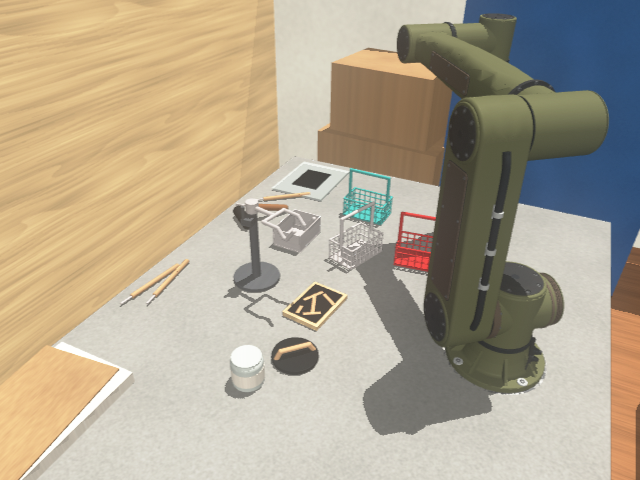

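The only steel-grey basket with a handle is at top (390,250). The red one (408,320) and the teal one (478,232) are look-alikes, and the bin at (390,181) has no handle. I'll confirm that in an enlarged crop.

```bash
cat > h.py <<'E'
import numpy as np,cv2
from scipy.spatial.transform import Rotation as R
def w(ci,u,v,z=None,depth=None):
    r=np.linalg.inv(ci["K"])@[u,v,1]; M=R.from_quat(ci["attitude"]).as_matrix()
    if depth is not None: return ci["xyz"]+M@(r*depth)
    r=M@r; return ci["xyz"]+r*(z-ci["xyz"][2])/r[2]
def pix(ci,P):
    c=R.from_quat(ci["attitude"]).inv().apply(np.atleast_2d(P)-ci["xyz"]); q=c@ci["K"].T; return q[:,:2]/q[:,2:]
E
python3 - <<'E'
import cv2,numpy as np
p=cv2.imread("pics/top0.png")
a=cv2.resize(p[140:300,240:440],None,fx=4,fy=4,interpolation=cv2.INTER_CUBIC)
cv2.imwrite("pics/c1.png",a[:600])
s=cv2.imread("pics/side0.png")
cv2.imwrite("pics/c2.png",cv2.resize(s[180:300,225:405],None,fx=4.4,fy=4.4,interpolation=cv2.INTER_CUBIC))
E
```

```text
(no output)
```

View pics/c1.png

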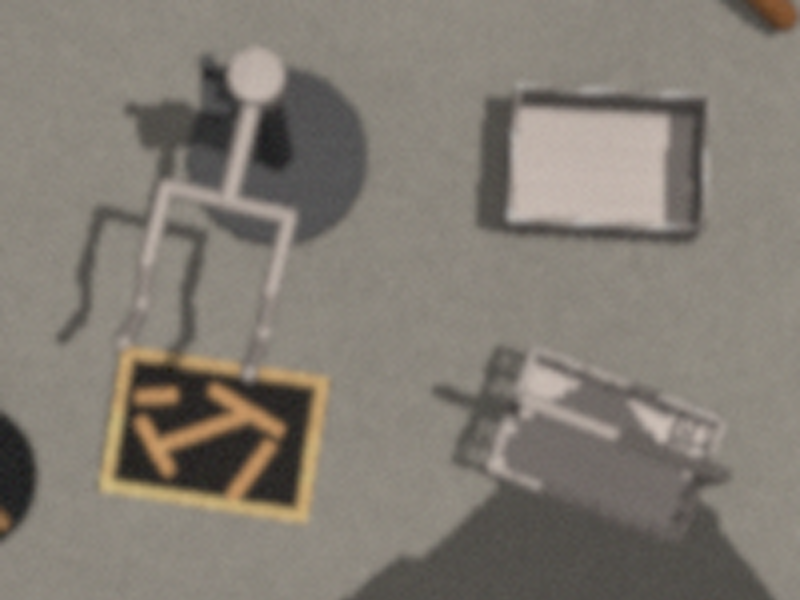

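View pics/c2.png

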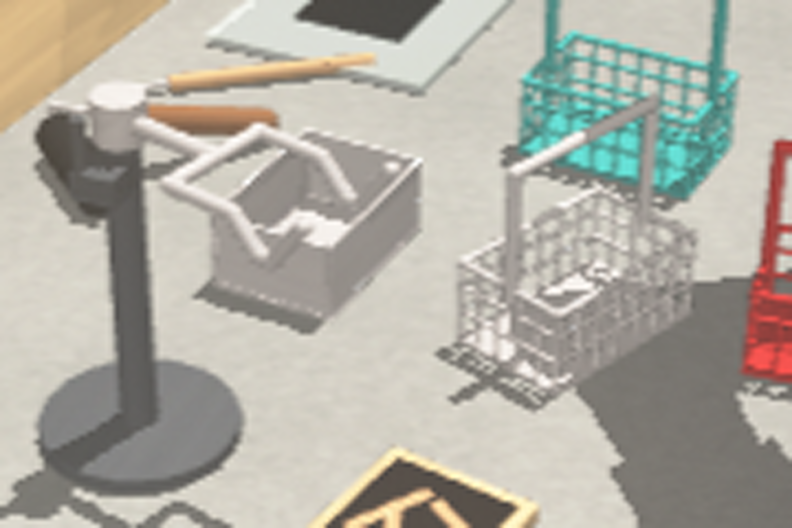

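The crop confirms it: the grey wire basket's bar runs from top px (370,241) to (422,259). The stand head is at (304,159) and its prong tips at (271,225) and (302,234). The woodblock sits below the prongs. Next I compute positions from both views.

Run:
```python
from workcell import *
from h import *
t=camera_info("top");s=camera_info("side")
np.set_printoptions(precision=1,suppress=True)
T=lambda x,y,z:w(t,240+x/4,140+y/4,z)
S=lambda x,y,z:w(s,225+x/4.4,180+y/4.4,z)
def p(n,*a):print(n,*a)
b=[T(520,405,150),T(730,475,150)];p("bar top",*b,(b[0]+b[1])/2, np.linalg.norm(b[0]-b[1]))
b=[S(513,177,150),S(653,101,150)];p("bar side",*b,(b[0]+b[1])/2, np.linalg.norm(b[0]-b[1]))
p("head top",T(257,75,250),"side",S(117,97,250)); p("foot",T(278,155,12),"side",S(141,420,12))
p("xbar",T(165,186,230),T(293,215,230),"side",S(171,186,230),S(262,132,230))
p("tips",T(125,342,240),T(250,375,240),"side",S(267,255,240),S(351,195,240))
p("bin",T(608,160,30)); p("block",[T(x,y,14) for x,y in((126,350),(328,378),(305,520),(102,490))])
p("tin",w(t,188,236,75),w(s,247,358,75)); p("baren",w(t,230,259,10))
```

```text
bar top [ 464.  -176.2  150. ] [ 423.4 -308.5  150. ] [ 443.7 -242.4  150. ] 138.34750957022652
bar side [ 468.1 -173.9  150. ] [ 423.8 -305.9  150. ] [ 445.9 -239.9  150. ] 139.21679877350692
head top [647.3 -10.7 250. ] side [643.2   0.7 250. ]
foot [648.2 -10.7  12. ] side [647.4  -7.1  12. ]
xbar [584.   43.6 230. ] [568.3 -33.2 230. ] side [583.   43.7 230. ] [567.  -31.5 230. ]
tips [489.   62.8 240. ] [471.5 -11.3 240. ] side [494.2  95.3 240. ] [482.2  22.4 240. ]
bin [ 646.1 -243.8   30. ]
block [array([505.1,  93.2,  14. ]), array([488.8, -50.9,  14. ]), array([388.1, -37.5,  14. ]), array([405.3, 106.7,  14. ])]
tin [470.6 311.8  75. ] [469.2 319.8  75. ]
baren [412.6 209.   10. ]
```

```bash
cat >> h.py <<'E'
def plan(st,P,yaw,n,yaw_rel=False):
    """rows (cm, rad; tool axes) from measured pose to tool-down pose at P with tool-x yaw in deg; straight, ease in/out"""
    R0=R.from_quat(st["eef_rot"]); p0=np.array(st["ee_pos"]); y=np.radians(yaw)
    R1=R.from_matrix(np.array([[np.cos(y),np.sin(y),0],[np.sin(y),-np.cos(y),0],[0,0,-1]]))
    rv=(R0.inv()*R1).as_rotvec(); Rc=R0; out=[]; s0=0
    for k in range(1,n+1):
        f=k/n; s=f if n<6 else .5*f+.5*(3*f*f-2*f**3)
        d=Rc.inv().apply((np.array(P)-p0)*(s-s0))/10; out.append([d.round(2).tolist(),(rv*(s-s0)).round(3).tolist()])
        Rc=Rc*R.from_rotvec(rv*(s-s0)); s0=s
    for i in range(0,n,8): print(str(out[i:i+8]).replace(" ",""))
E
python3 - <<'E'
from workcell import *
from h import *
plan(state(),[445,-241,250],162.3,14)
E
```

```text
[[[0.95,1.44,-0.08],[0.0,-0.0,-0.039]],[[1.16,1.93,-0.11],[0.0,-0.0,-0.051]],[[1.27,2.37,-0.13],[0.0,-0.0,-0.061]],[[1.27,2.76,-0.15],[0.0,-0.0,-0.069]],[[1.17,3.09,-0.16],[0.0,-0.0,-0.075]],[[0.98,3.34,-0.17],[0.0,-0.0,-0.079]],[[0.73,3.49,-0.17],[0.0,-0.0,-0.081]],[[0.45,3.54,-0.17],[0.0,-0.0,-0.081]]]
[[[0.16,3.47,-0.17],[0.0,-0.0,-0.079]],[[-0.11,3.3,-0.16],[0.0,-0.0,-0.075]],[[-0.33,3.02,-0.15],[0.0,-0.0,-0.069]],[[-0.48,2.65,-0.13],[0.0,-0.0,-0.061]],[[-0.53,2.19,-0.11],[0.0,-0.0,-0.051]],[[-0.49,1.65,-0.08],[0.0,-0.0,-0.039]]]
```

>>> {"api": "apply_moves", "payload": {
  "moves": [
    [[0.95,1.44,-0.1],[0,0,-0.039]],
    [[1.16,1.93,-0.1],[0,0,-0.051]],
    [[1.27,2.37,-0.1],[0,0,-0.061]],
    [[1.27,2.76,-0.15],[0,0,-0.069]],
    [[1.17,3.09,-0.15],[0,0,-0.075]],
    [[0.98,3.34,-0.2],[0,0,-0.079]],
    [[0.73,3.49,-0.2],[0,0,-0.081]],
    [[0.45,3.54,-0.2],[0,0,-0.081]]
  ],
  "grip": 0
}}

```text
time_s: 0.9
ee_pos: [347.7, -371.8, 243.3]
eef_rot: [0.333, 0.943, 0.0, 0.0]
force: [0.8, 0.1, -0.1]
gripper_width: 85.8
```

>>> {"api": "apply_moves", "payload": {
  "moves": [
    [[0.15,3.5,-0.15],[0,0,-0.079]],
    [[-0.1,3.3,-0.15],[0,0,-0.075]],
    [[-0.3,3.0,-0.15],[0,0,-0.069]],
    [[-0.5,2.65,-0.1],[0,0,-0.061]],
    [[-0.5,2.2,-0.1],[0,0,-0.051]],
    [[-0.5,1.65,-0.1],[0,0,-0.039]],
    [[0,0,0],[0,0,0]],
    [[0,0,0],[0,0,0]]
  ]
}}

```text
time_s: 1.7
ee_pos: [445.0, -240.6, 250.6]
eef_rot: [0.154, 0.988, 0.0, -0.0]
force: [-0.0, -1.2, -0.2]
gripper_width: 85.5
```

Run:
```python
from workcell import *
from h import *
np.set_printoptions(precision=2,suppress=True)
c=camera_info("wrist");st=state();p,d=capture("wrist")
q=pix(c,[[464,-175,150],[424,-307,150],[444.5,-241,150]]);print(q,st["ee_pos"])
cv2.imwrite("pics/w1.png",p);np.save("pics/w1.npy",d)
plan(st,[445,-241,131],162.3,5)
```

```text
[[319.56 321.22]
 [316.88 135.29]
 [317.66 236.1 ]] [ 445.02 -240.58  250.63]
[[[-0.0,-0.01,2.39],[0.0,-0.0,0.0]],[[-0.0,-0.01,2.39],[0.0,-0.0,0.0]],[[-0.0,-0.01,2.39],[0.0,-0.0,0.0]],[[-0.0,-0.01,2.39],[0.0,-0.0,0.0]],[[-0.0,-0.01,2.39],[0.0,-0.0,0.0]]]
```

View pics/w1.png

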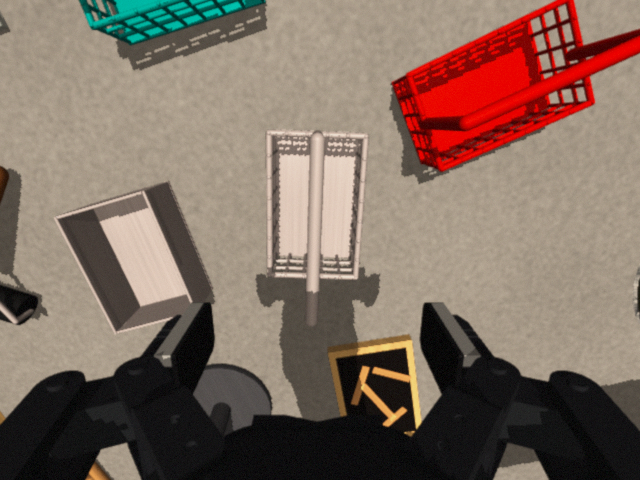

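The wrist view shows the bar from (317,135) to (311,321), parallel to the pads. That gives a middle of about (447,-241) and a heading of about 19.4°, so I turn the tool 0.03 rad, shift 2 mm and descend.

>>> {"api": "apply_moves", "payload": {
  "moves": [
    [[-0.2,0,2.0],[0,0,0.03]],
    [[0,0,2.4],[0,0,0]],
    [[0,0,2.4],[0,0,0]],
    [[0,0,2.4],[0,0,0]],
    [[0,0,2.0],[0,0,0]],
    [[0,0,0.8],[0,0,0]],
    [[0,0,0],[0,0,0]]
  ]
}}

```text
time_s: 2.45
ee_pos: [446.1, -242.0, 129.9]
eef_rot: [0.17, 0.986, 0.0, -0.001]
force: [0.3, -0.2, -0.2]
gripper_width: 85.3
```

>>> {"api": "apply_moves", "payload": {
  "moves": [
    [[0,0,0],[0,0,0]],
    [[0,0,0],[0,0,0]],
    [[0,0,0],[0,0,0]],
    [[0,0,0],[0,0,0]],
    [[0,0,0],[0,0,0]],
    [[0,0,0],[0,0,0]],
    [[0,0,0],[0,0,0]],
    [[0,0,0],[0,0,0]]
  ],
  "grip": 1
}}

```text
time_s: 3.25
ee_pos: [447.1, -241.7, 131.1]
eef_rot: [0.169, 0.986, -0.0, 0.0]
force: [-1.2, 1.8, 2.5]
gripper_width: 7.8
```

>>> {"api": "apply_moves", "payload": {
  "moves": [
    [[0,0,-0.5],[0,0,0]],
    [[0,0,-1.0],[0,0,0]],
    [[0,0,-1.5],[0,0,0]],
    [[0,0,-1.5],[0,0,0]],
    [[0,0,-1.0],[0,0,0]],
    [[0,0,-0.5],[0,0,0]],
    [[0,0,0],[0,0,0]]
  ]
}}

```text
time_s: 3.95
ee_pos: [447.4, -241.8, 191.8]
eef_rot: [0.169, 0.986, 0.0, 0.001]
force: [-0.4, -0.6, -2.4]
gripper_width: 7.9
```

Run:
```python
from workcell import *
from h import *
st=state(); plan(st,[447.4,-241.8,248],161,6)
import copy
s2=dict(st); s2["ee_pos"]=np.array([447.4,-241.8,248]);plan(s2,[428,36.5,248],168.2,16)
```

```text
[[[-0.0,0.0,-0.68],[0.0,0.0,-0.001]],[[-0.0,0.0,-0.99],[0.0,0.0,-0.001]],[[-0.0,0.0,-1.15],[0.0,0.0,-0.002]],[[-0.0,0.0,-1.15],[0.0,0.0,-0.002]],[[-0.0,0.0,-0.99],[0.0,0.0,-0.001]],[[-0.0,0.0,-0.68],[0.0,0.0,-0.001]]]
[[[0.41,0.94,-0.0],[0.0,0.0,-0.005]],[[0.52,1.21,-0.0],[0.0,0.0,-0.006]],[[0.6,1.44,-0.0],[0.0,0.0,-0.007]],[[0.67,1.63,-0.0],[0.0,0.0,-0.008]],[[0.72,1.79,-0.0],[0.0,0.0,-0.009]],[[0.75,1.91,-0.0],[0.0,0.0,-0.01]],[[0.76,1.99,-0.0],[0.0,0.0,-0.01]],[[0.75,2.04,-0.0],[0.0,0.0,-0.01]]]
[[[0.73,2.05,-0.0],[0.0,0.0,-0.01]],[[0.7,2.02,-0.0],[0.0,0.0,-0.01]],[[0.65,1.94,-0.0],[0.0,0.0,-0.01]],[[0.59,1.83,-0.0],[0.0,0.0,-0.009]],[[0.53,1.68,-0.0],[0.0,0.0,-0.008]],[[0.45,1.49,-0.0],[0.0,0.0,-0.007]],[[0.37,1.26,-0.0],[0.0,0.0,-0.006]],[[0.28,0.99,-0.0],[0.0,0.0,-0.005]]]
```

>>> {"api": "apply_moves", "payload": {
  "moves": [
    [[0,0,-0.7],[0,0,0]],
    [[0,0,-1.0],[0,0,0]],
    [[0,0,-1.15],[0,0,0]],
    [[0,0,-1.15],[0,0,0]],
    [[0,0,-1.0],[0,0,0]],
    [[0,0,-0.7],[0,0,0]]
  ]
}}

```text
time_s: 4.55
ee_pos: [447.2, -241.9, 249.2]
eef_rot: [0.169, 0.986, -0.0, 0.001]
force: [0.3, -0.3, -2.1]
gripper_width: 7.6
```

>>> {"api": "apply_moves", "payload": {
  "moves": [
    [[0.4,0.95,0],[0,0,-0.005]],
    [[0.5,1.2,0],[0,0,-0.006]],
    [[0.6,1.45,0],[0,0,-0.007]],
    [[0.67,1.63,0],[0,0,-0.008]],
    [[0.72,1.8,0],[0,0,-0.009]],
    [[0.75,1.9,0],[0,0,-0.01]],
    [[0.76,2.0,0],[0,0,-0.01]],
    [[0.75,2.04,0],[0,0,-0.01]]
  ]
}}

```text
time_s: 5.35
ee_pos: [437.2, -100.8, 247.2]
eef_rot: [0.136, 0.991, 0.0, -0.0]
force: [-0.1, -1.1, -2.0]
gripper_width: 7.9
```

>>> {"api": "apply_moves", "payload": {
  "moves": [
    [[0.73,2.05,0],[0,0,-0.01]],
    [[0.7,2.02,0],[0,0,-0.01]],
    [[0.65,1.94,0],[0,0,-0.01]],
    [[0.6,1.83,0],[0,0,-0.009]],
    [[0.53,1.68,0],[0,0,-0.008]],
    [[0.45,1.5,0],[0,0,-0.007]],
    [[0.37,1.25,0],[0,0,-0.006]],
    [[0.28,1.0,0],[0,0,-0.005]]
  ]
}}

```text
time_s: 6.15
ee_pos: [427.7, 38.1, 247.2]
eef_rot: [0.104, 0.995, 0.0, -0.0]
force: [-0.7, 1.1, -2.5]
gripper_width: 8.2
```

>>> {"api": "apply_moves", "payload": {
  "moves": [
    [[0,0,0],[0,0,0]],
    [[0,0,0],[0,0,0]],
    [[0,0,0],[0,0,0]]
  ]
}}

```text
time_s: 6.45
ee_pos: [428.3, 36.5, 247.7]
eef_rot: [0.105, 0.994, -0.0, -0.0]
force: [1.0, 0.9, -2.2]
gripper_width: 7.8
```

Run:
```python
from workcell import *
from h import *
p,d=capture("top");cv2.imwrite("pics/t2.png",cv2.resize(p[140:290,230:430],None,fx=4,fy=4,interpolation=cv2.INTER_CUBIC))
p,d=capture("side");cv2.imwrite("pics/s2.png",cv2.resize(p[160:310,200:400],None,fx=4,fy=4,interpolation=cv2.INTER_CUBIC))
print(state()["ee_pos"]); plan(state(),[507.2,19.8,248],168.2,8)
```

```text
[428.36830865  36.38752691 247.75603249]
[[[-0.68,0.0,-0.0],[-0.0,-0.0,-0.0]],[[-0.96,0.0,-0.0],[-0.0,-0.0,-0.001]],[[-1.15,0.0,-0.0],[-0.0,-0.0,-0.001]],[[-1.24,0.0,-0.0],[-0.0,-0.0,-0.001]],[[-1.24,0.0,-0.0],[-0.0,-0.0,-0.001]],[[-1.15,0.0,-0.0],[-0.0,-0.0,-0.001]],[[-0.96,-0.0,-0.0],[-0.0,-0.0,-0.001]],[[-0.68,-0.0,-0.0],[-0.0,-0.0,-0.0]]]
```

View pics/s2.png

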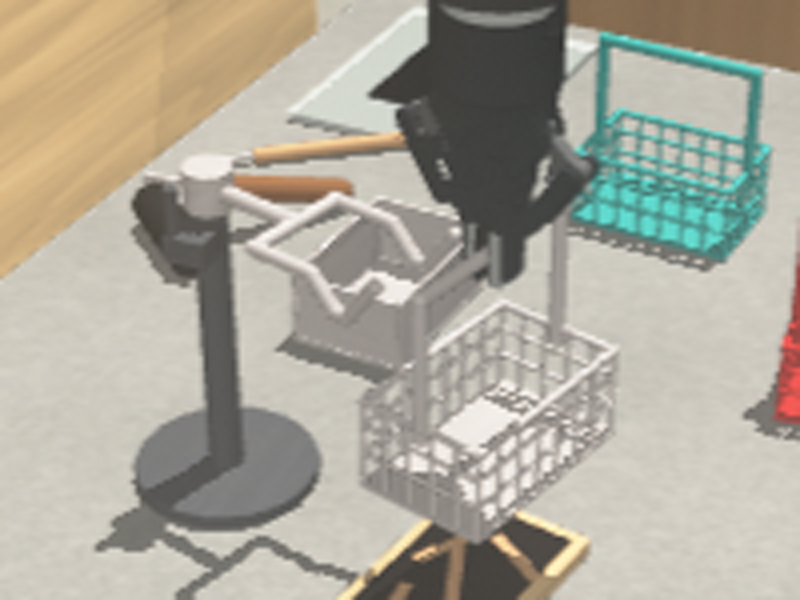

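The side view shows the basket held level with its bar at about (460,275) in the crop, clear outside the prong tips. Next I move it in over the valleys.

>>> {"api": "apply_moves", "payload": {
  "moves": [
    [[-0.7,0,0],[0,0,0]],
    [[-0.95,0,0],[0,0,-0.001]],
    [[-1.15,0,0],[0,0,-0.001]],
    [[-1.25,0,0],[0,0,-0.001]],
    [[-1.25,0,0],[0,0,-0.001]],
    [[-1.15,0,0],[0,0,0]],
    [[-0.95,0,0],[0,0,0]],
    [[-0.65,0,0],[0,0,0]]
  ]
}}

```text
time_s: 7.35
ee_pos: [508.1, 19.7, 247.2]
eef_rot: [0.103, 0.995, -0.0, -0.001]
force: [-0.6, -0.6, -1.5]
gripper_width: 8.1
```

>>> {"api": "apply_moves", "payload": {
  "moves": [
    [[0,0,0],[0,0,0]],
    [[0,0,0.5],[0,0,0]],
    [[0,0,0.8],[0,0,0]],
    [[0,0,0.7],[0,0,0]],
    [[0,0,0.4],[0,0,0]],
    [[0,0,0],[0,0,0]]
  ]
}}

```text
time_s: 7.95
ee_pos: [506.7, 20.2, 222.8]
eef_rot: [0.103, 0.995, -0.0, -0.001]
force: [0.6, 0.2, -2.8]
gripper_width: 8.1
```

Run:
```python
from workcell import *
from h import *
p,d=capture("top");a=cv2.resize(p[150:250,240:340],None,fx=4,fy=4,interpolation=cv2.INTER_CUBIC)
p,d=capture("side");b=cv2.resize(p[180:280,230:330],None,fx=4,fy=4,interpolation=cv2.INTER_CUBIC)
cv2.imwrite("pics/t3.png",np.hstack([a,b]))
print(state()["ee_pos"],state()["force"])
```

```text
[507.11488879  20.14111455 223.92162064] [-0.17554657 -0.35357626 -1.72546067]
```

View pics/t3.png

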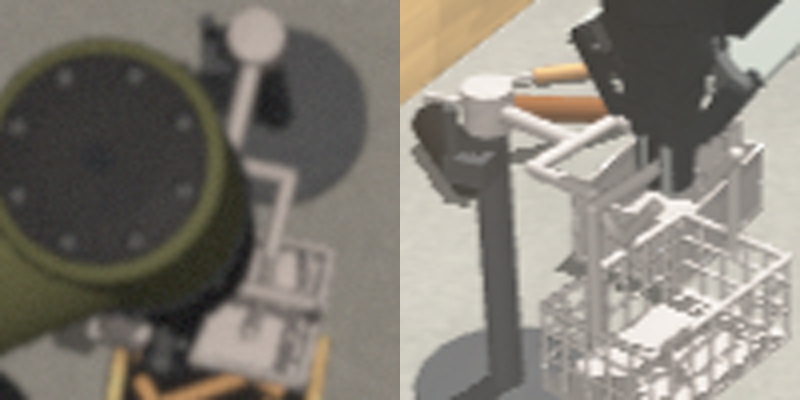

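The bar is over the valleys with its uprights outside both prongs. In the side crop the near upright is at (595,230) and the prong at (640,215). Now I lower it.

>>> {"api": "apply_moves", "payload": {
  "moves": [
    [[0,0,0.5],[0,0,0]],
    [[0,0,0.6],[0,0,0]],
    [[0,0,0.5],[0,0,0]],
    [[0,0,0.3],[0,0,0]],
    [[0,0,0],[0,0,0]],
    [[0,0,0],[0,0,0]]
  ]
}}

```text
time_s: 8.65
ee_pos: [507.2, 20.1, 204.9]
eef_rot: [0.103, 0.995, -0.0, -0.0]
force: [-0.0, 0.2, -2.4]
gripper_width: 7.7
```

>>> {"api": "apply_moves", "payload": {
  "moves": [
    [[0,0,0.2],[0,0,0]],
    [[0,0,0.15],[0,0,0]],
    [[0,0,0],[0,0,0]],
    [[0,0,0],[0,0,0]]
  ]
}}

```text
time_s: 9.05
ee_pos: [507.9, 20.1, 202.0]
eef_rot: [0.103, 0.995, 0.0, 0.001]
force: [4.8, -0.6, 0.9]
gripper_width: 7.9
```

>>> {"api": "apply_moves", "payload": {
  "moves": [
    [[-0.2,0,0],[0,0,0]],
    [[-0.1,0,0],[0,0,0]],
    [[0,0,0.1],[0,0,0]],
    [[0,0,0],[0,0,0]],
    [[0,0,0],[0,0,0]]
  ]
}}

```text
time_s: 9.55
ee_pos: [509.5, 19.6, 200.8]
eef_rot: [0.103, 0.995, 0.0, -0.001]
force: [-5.4, 1.2, 3.6]
gripper_width: 7.9
```

>>> {"api": "apply_moves", "payload": {
  "moves": [
    [[0.1,0,0],[0,0,0]],
    [[0,0,0],[0,0,0]]
  ]
}}

```text
time_s: 9.75
ee_pos: [509.3, 19.7, 200.8]
eef_rot: [0.103, 0.995, 0.0, 0.001]
force: [-0.8, 0.1, 3.5]
gripper_width: 8.2
```

>>> {"api": "apply_moves", "payload": {
  "moves": [
    [[0,0,0],[0,0,0]],
    [[0,0,0],[0,0,0]],
    [[0,0,0],[0,0,0]],
    [[0,0,0],[0,0,0]],
    [[0,0,0],[0,0,0]],
    [[0,0,0],[0,0,0]]
  ],
  "grip": 0.45
}}

```text
time_s: 10.35
ee_pos: [509.1, 19.7, 200.2]
eef_rot: [0.103, 0.995, 0.0, -0.0]
force: [0.1, -0.3, 0.9]
gripper_width: 47.1
```

>>> {"api": "apply_moves", "payload": {
  "moves": [
    [[0,0,-0.8],[0,0,0]],
    [[0,0,-1.5],[0,0,0]],
    [[0,0,-2.0],[0,0,0]],
    [[0,0,-2.5],[0,0,0]],
    [[0,0,-2.5],[0,0,0]],
    [[0,0,-1.0],[0,0,0]],
    [[0,0,0],[0,0,0]]
  ]
}}

```text
time_s: 11.05
ee_pos: [509.7, 19.8, 305.5]
eef_rot: [0.103, 0.995, 0.001, 0.002]
force: [0.3, 0.6, -0.4]
gripper_width: 47.2
```

Run:
```python
from workcell import *
from h import *
p,d=capture("side");b=cv2.resize(p[160:300,210:350],None,fx=4,fy=4,interpolation=cv2.INTER_CUBIC)
cv2.imwrite("pics/s4.png",b)
st=state();print(st["ee_pos"],st["qpos"])
c=camera_info("wrist");p,d=capture("wrist");cv2.imwrite("pics/w4.png",p);np.save("pics/w4.npy",d)
col=np.array([648.5,-9.5])
u=np.array([-.979,.2045]);y=np.array([.2045,.979])
for n,r,l,z in(("push",95,-38,230),("tip-",172,-38,240),("tip+",172,38,240),("cb-",75,-38,230),("cb+",75,38,230),("sad",145,0,220)):
    P=np.r_[col+r*u+l*y,z];print(n,P,pix(c,P))
```

```text
[509.24758292  19.92852031 303.57226952] [ 4.34608987e-01 -1.80280484e-01  7.87979926e-03 -4.52565791e-04
 -1.75804507e+00 -6.40663218e-01]
push [547.724  -27.2745 230.    ] [[239.53559099 190.24024263]]
tip- [472.341 -11.528 240.   ] [[368.43852408 193.29479641]]
tip+ [487.883  62.876 240.   ] [[363.32263488 309.72409241]]
cb- [567.304  -31.3645 230.    ] [[206.64804266 190.25223596]]
cb+ [582.846   43.0395 230.    ] [[217.29260751 302.33958622]]
sad [506.545   20.1525 220.    ] [[321.36521395 244.04345453]]
```

View pics/s4.png

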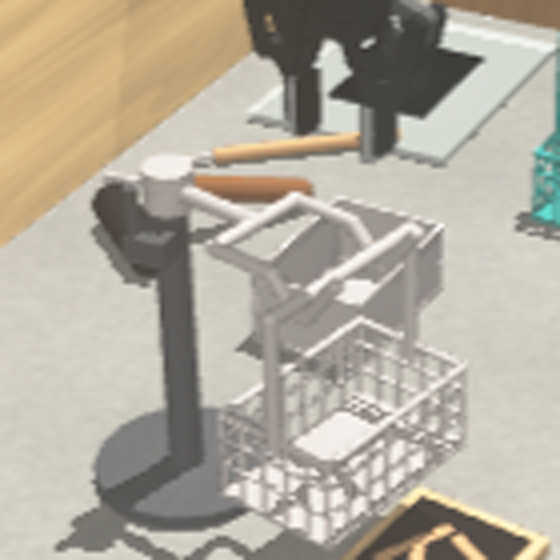

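View pics/w4.png

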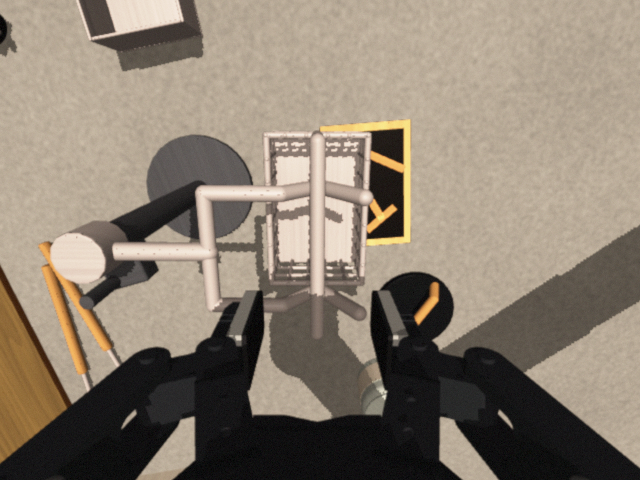

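The basket hangs level across both prongs: in the wrist view the bar is at column 317, and the prongs cross it at rows 190 and 295. Next I shut the fingers and move to the outer side of the y=-38 prong.

Run:
```python
from workcell import *
from h import *
st=state(); plan(st,[541,-64,303],168.2,6)
print(R.from_quat(st["eef_rot"]).as_matrix().round(3))
```

```text
[[[-0.58,-0.91,-0.01],[0.0,-0.0,0.0]],[[-0.85,-1.33,-0.01],[0.0,-0.0,0.0]],[[-0.99,-1.54,-0.01],[0.0,-0.0,0.0]],[[-0.99,-1.54,-0.01],[0.0,-0.0,0.0]],[[-0.85,-1.33,-0.01],[0.0,-0.0,0.0]],[[-0.58,-0.91,-0.01],[0.0,-0.0,0.0]]]
[[-0.979  0.204 -0.001]
 [ 0.204  0.979  0.   ]
 [ 0.001  0.    -1.   ]]
```

>>> {"api": "apply_moves", "payload": {
  "moves": [
    [[-0.6,-0.9,0],[0,0,0]],
    [[-0.85,-1.35,0],[0,0,0]],
    [[-1.0,-1.55,0],[0,0,0]],
    [[-1.0,-1.55,0],[0,0,0]],
    [[-0.85,-1.3,0],[0,0,0]],
    [[-0.6,-0.9,0],[0,0,0]],
    [[0,0,0],[0,0,0]]
  ],
  "grip": 1
}}

```text
time_s: 11.85
ee_pos: [541.7, -65.5, 302.1]
eef_rot: [0.104, 0.995, -0.0, -0.001]
force: [-0.2, 0.5, -0.3]
gripper_width: -0.1
```

>>> {"api": "apply_moves", "payload": {
  "moves": [
    [[0,0,1.5],[0,0,0]],
    [[0,0,2.0],[0,0,0]],
    [[0,0,2.0],[0,0,0]],
    [[0,0,2.0],[0,0,0]],
    [[0,0,1.2],[0,0,0]],
    [[0,0,0.5],[0,0,0]],
    [[0,0,0],[0,0,0]]
  ]
}}

```text
time_s: 12.55
ee_pos: [541.5, -64.1, 211.0]
eef_rot: [0.103, 0.995, -0.0, -0.0]
force: [-0.4, -0.0, 0.3]
gripper_width: 0.2
```

>>> {"api": "apply_moves", "payload": {
  "moves": [
    [[0,0.5,0],[0,0,0]],
    [[0,0.5,0],[0,0,0]],
    [[0,0.4,0],[0,0,0]],
    [[0,0.3,0],[0,0,0]],
    [[0,0,0],[0,0,0]]
  ]
}}

```text
time_s: 13.05
ee_pos: [545.3, -47.0, 211.4]
eef_rot: [0.103, 0.995, 0.0, 0.0]
force: [1.4, 0.5, -0.4]
gripper_width: 0.3
```

>>> {"api": "apply_moves", "payload": {
  "moves": [
    [[0,0.15,0],[0,0,0]],
    [[0.03,0.15,0],[0,0,0.005]],
    [[0.08,0.15,0],[0,0,0.015]],
    [[0.11,0.19,0],[0,0,0.02]],
    [[0.14,0.24,0],[0,0,0.025]],
    [[0.14,0.24,0],[0,0,0.025]],
    [[0.14,0.24,0],[0,0,0.025]],
    [[0.14,0.24,0],[0,0,0.025]]
  ]
}}

```text
time_s: 13.85
ee_pos: [541.5, -30.4, 211.3]
eef_rot: [0.173, 0.985, -0.0, 0.0]
force: [1.3, -2.0, -1.4]
gripper_width: 0.0
```

>>> {"api": "apply_moves", "payload": {
  "moves": [
    [[0.14,0.24,0],[0,0,0.025]],
    [[0.14,0.24,0],[0,0,0.025]],
    [[0.14,0.24,0],[0,0,0.025]],
    [[0.14,0.24,0],[0,0,0.025]],
    [[0.14,0.24,0],[0,0,0.025]],
    [[0.14,0.24,0],[0,0,0.025]],
    [[0.14,0.24,0],[0,0,0.025]],
    [[0.14,0.24,0],[0,0,0.025]]
  ]
}}

```text
time_s: 14.65
ee_pos: [539.4, -8.4, 211.3]
eef_rot: [0.271, 0.963, -0.0, -0.0]
force: [-0.9, -2.1, -1.0]
gripper_width: -0.1
```

```bash
cat > chk.py <<'E'
from workcell import *
from h import *
st=state();d=np.array(st["ee_pos"])[:2]-[648.5,-9.5];u=R.from_quat(st["eef_rot"]).as_matrix()[:2,:2]
print("r,l",d@u,"yaw",np.degrees(np.arctan2(u[1,0],u[0,0])),st["ee_pos"],st["force"],st["qpos"].round(2))
E
python3 chk.py;python3 - <<'E'
from workcell import *
from h import *
p,d=capture("side");b=cv2.resize(p[140:310,190:360],None,fx=3,fy=3,interpolation=cv2.INTER_CUBIC)
cv2.imwrite("pics/s5.png",b)
E
```

```text
r,l [ 93.69587786 -55.95018739] yaw 148.57054579305156 [539.37577786  -8.38377408 211.32891411] [-0.88966381 -2.05092892 -1.0407465 ] [ 0.36 -0.12 -0.11  0.   -1.58 -0.91]
```

View pics/s5.png

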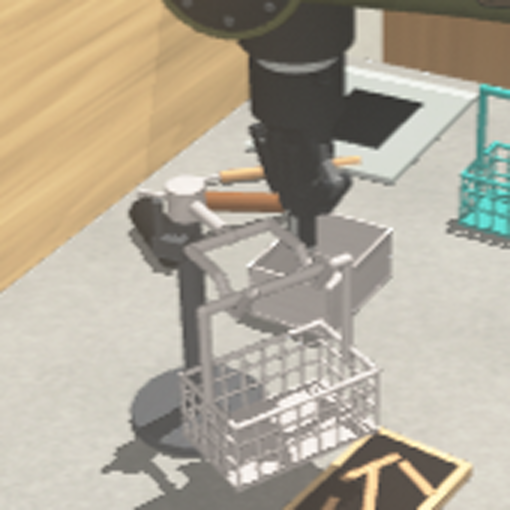

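The arm turns with the finger, and the basket hangs level with its bar in both valleys. I keep going.

>>> {"api": "apply_moves", "payload": {
  "moves": [
    [[0.14,0.24,0],[0,0,0.025]],
    [[0.14,0.24,0],[0,0,0.025]],
    [[0.14,0.24,0],[0,0,0.025]],
    [[0.14,0.24,0],[0,0,0.025]],
    [[0.14,0.24,0],[0,0,0.025]],
    [[0.14,0.24,0],[0,0,0.025]],
    [[0.14,0.24,0],[0,0,0.025]],
    [[0.14,0.24,0],[0,0,0.025]]
  ]
}}

```text
time_s: 15.5
ee_pos: [541.9, 14.3, 211.3]
eef_rot: [0.365, 0.931, -0.0, -0.0]
force: [-1.0, -2.7, 0.4]
gripper_width: -0.5
```

>>> {"api": "apply_moves", "payload": {
  "moves": [
    [[0.14,0.24,0],[0,0,0.025]],
    [[0.14,0.24,0],[0,0,0.025]],
    [[0.14,0.24,0],[0,0,0.025]],
    [[0.14,0.24,0],[0,0,0.025]],
    [[0.14,0.24,0],[0,0,0.025]],
    [[0.14,0.24,0],[0,0,0.025]],
    [[0.14,0.24,0],[0,0,0.025]],
    [[0.14,0.24,0],[0,0,0.025]]
  ]
}}

```text
time_s: 16.3
ee_pos: [548.6, 35.5, 211.3]
eef_rot: [0.456, 0.89, -0.0, -0.0]
force: [-0.7, -1.8, 0.8]
gripper_width: -0.0
```

>>> {"api": "apply_moves", "payload": {
  "moves": [
    [[0.14,0.24,0],[0,0,0.025]],
    [[0.14,0.24,0],[0,0,0.025]],
    [[0.14,0.24,0],[0,0,0.025]],
    [[0.14,0.24,0],[0,0,0.025]],
    [[0.14,0.24,0],[0,0,0.025]],
    [[0.14,0.24,0],[0,0,0.025]],
    [[0.14,0.24,0],[0,0,0.025]],
    [[0.14,0.24,0],[0,0,0.025]]
  ]
}}

```text
time_s: 17.1
ee_pos: [559.4, 54.9, 211.3]
eef_rot: [0.543, 0.84, 0.0, -0.0]
force: [-1.4, -2.1, 0.6]
gripper_width: -0.0
```

```bash
python3 chk.py
```

```text
r,l [ 95.30208744 -54.84569676] yaw 114.22080247743985 [559.38422279  54.91208574 211.299412  ] [-1.42537772 -2.13898822  0.60939875] [ 0.45 -0.06 -0.05 -0.   -1.58 -1.6 ]
```

>>> {"api": "apply_moves", "payload": {
  "moves": [
    [[0.13,0.24,0],[0,0,0.025]],
    [[0.13,0.24,0],[0,0,0.025]],
    [[0.13,0.24,0],[0,0,0.025]],
    [[0.13,0.24,0],[0,0,0.025]],
    [[0.11,0.19,0],[0,0,0.02]],
    [[0.11,0.19,0],[0,0,0.02]]
  ]
}}

```text
time_s: 17.7
ee_pos: [569.2, 66.8, 211.2]
eef_rot: [0.6, 0.8, 0.0, -0.0]
force: [-2.6, -1.1, 0.1]
gripper_width: 0.0
```

>>> {"api": "apply_moves", "payload": {
  "moves": [
    [[0.11,0.19,0],[0,0,0.02]],
    [[0.11,0.19,0],[0,0,0.02]],
    [[0.11,0.19,0],[0,0,0.02]],
    [[0.11,0.19,0],[0,0,0.02]]
  ]
}}

```text
time_s: 18.1
ee_pos: [575.4, 73.0, 211.2]
eef_rot: [0.632, 0.775, 0.0, -0.0]
force: [-3.4, 1.6, 1.6]
gripper_width: 0.2
```

>>> {"api": "apply_moves", "payload": {
  "moves": [
    [[0.11,0.19,0],[0,0,0.02]],
    [[0.11,0.19,0],[0,0,0.02]],
    [[0.11,0.19,0],[0,0,0.02]],
    [[0.11,0.19,0],[0,0,0.02]]
  ]
}}

```text
time_s: 18.5
ee_pos: [582.2, 78.6, 211.2]
eef_rot: [0.662, 0.749, 0.0, -0.0]
force: [-4.5, 2.2, 1.3]
gripper_width: 0.1
```

```bash
python3 chk.py
```

```text
r,l [ 95.54757548 -54.9784054 ] yaw 97.06429904679548 [582.18820154  78.56084174 211.22224742] [-4.46275773  2.22325996  1.2832713 ] [ 0.47  0.01  0.01 -0.   -1.58 -1.92]
```

>>> {"api": "apply_moves", "payload": {
  "moves": [
    [[0.11,0.19,0],[0,0,0.02]],
    [[0.11,0.19,0],[0,0,0.02]],
    [[0.11,0.19,0],[0,0,0.02]]
  ]
}}

```text
time_s: 18.8
ee_pos: [587.5, 82.4, 211.2]
eef_rot: [0.684, 0.729, 0.0, -0.0]
force: [-3.5, 2.6, 0.2]
gripper_width: -0.1
```

>>> {"api": "apply_moves", "payload": {
  "moves": [
    [[0.05,0.1,0],[0,0,0.01]],
    [[0.05,0.1,0],[0,0,0.01]],
    [[0.05,0.1,0],[0,0,0.01]],
    [[0.05,0.1,0],[0,0,0.01]]
  ]
}}

```text
time_s: 19.2
ee_pos: [589.6, 83.7, 211.2]
eef_rot: [0.699, 0.716, -0.002, -0.001]
force: [-15.5, 0.5, 3.8]
gripper_width: -0.0
```

```bash
python3 chk.py
```

```text
r,l [ 94.55125265 -56.61857883] yaw 91.37905442479416 [589.62230646  83.66133726 211.18962427] [-15.53868486   0.52608332   3.84682295] [ 0.48  0.03  0.04 -0.   -1.58 -2.02]
```

The force jumped to 15.5 N at about 92°, so the arm is against its stop. I back off and look.

>>> {"api": "apply_moves", "payload": {
  "moves": [
    [[0,-0.1,0],[0,0,0]],
    [[0,-0.2,0],[0,0,0]],
    [[0,-0.6,0],[0,0,0]],
    [[0,-1.0,0],[0,0,0]],
    [[0,-1.2,0],[0,0,0]],
    [[0,-1.0,0],[0,0,0]],
    [[0,0,0],[0,0,0]]
  ]
}}

```text
time_s: 19.9
ee_pos: [549.6, 83.3, 212.1]
eef_rot: [0.698, 0.716, 0.001, 0.0]
force: [0.3, -0.2, -0.3]
gripper_width: -0.0
```

>>> {"api": "apply_moves", "payload": {
  "moves": [
    [[0,0,-1.5],[0,0,0]],
    [[0,0,-2.5],[0,0,0]],
    [[0,0,-2.5],[0,0,0]],
    [[0,-1.0,-2.5],[0,0,0]],
    [[0,-2.0,-1.5],[0,0,0]],
    [[0,-1.0,0],[0,0,0]],
    [[0,0,0],[0,0,0]],
    [[0,0,0],[0,0,0]]
  ]
}}

```text
time_s: 20.7
ee_pos: [510.3, 82.4, 315.4]
eef_rot: [0.698, 0.716, -0.0, -0.0]
force: [-0.1, 0.8, 0.2]
gripper_width: 0.2
```

```bash
python3 chk.py
python3 - <<'E'
from workcell import *
from h import *
p,d=capture("top");a=cv2.resize(p[120:270,180:330],None,fx=2.66,fy=2.66,interpolation=cv2.INTER_CUBIC)
q,d=capture("side");b=cv2.resize(q[150:300,150:300],None,fx=2.66,fy=2.66,interpolation=cv2.INTER_CUBIC)
cv2.imwrite("pics/t6.png",np.hstack([a,b]))
c=camera_info("top")
for th in(1.57,1.45): 
    u=np.array([-np.cos(th),np.sin(th)]);print(th,(pix(c,[np.r_[np.array([648.5,-9.5])+r*u,z] for r,z in((75,230),(145,220))])-[180,120])*2.66)
E
```

```text
r,l [  95.38846048 -135.80384984] yaw 91.44218185970912 [510.33833495  82.44030906 315.40095468] [-0.11573414  0.83484082  0.20864477] [ 0.55 -0.15  0.05 -0.   -1.78 -2.1 ]
1.57 [[247.50915699 105.54108041]
 [172.36198582 106.68295293]]
1.45 [[247.76347951 115.37551563]
 [172.76184982 125.5020377 ]]
```

View pics/t6.png

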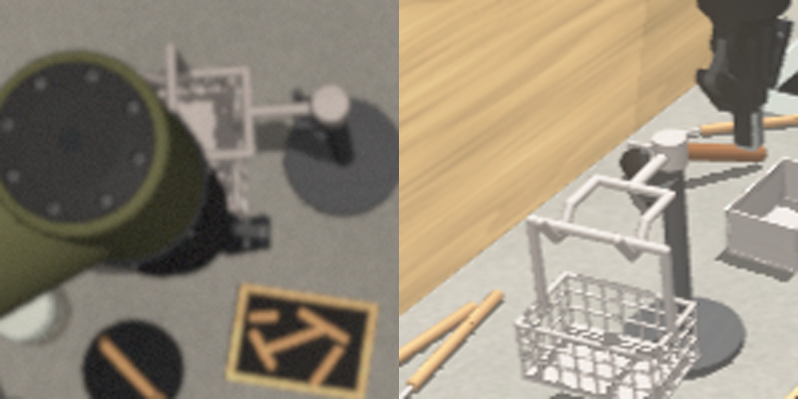

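Top and side views: the arm points left, with its crossbar at (247,112) and the head at (330,104). The basket hangs level with its bar over both prongs (side crop (565,230) and (635,245)). The robot is clear. Last, a stillness check, then I hand in.

>>> {"api": "apply_moves", "payload": {
  "moves": [
    [[0,0,0],[0,0,0]],
    [[0,0,0],[0,0,0]],
    [[0,0,0],[0,0,0]],
    [[0,0,0],[0,0,0]],
    [[0,0,0],[0,0,0]]
  ]
}}

```text
time_s: 21.3
ee_pos: [510.4, 82.3, 316.3]
eef_rot: [0.698, 0.716, -0.0, -0.0]
force: [-0.1, 0.1, 0.2]
gripper_width: -0.0
```

Run:
```python
from workcell import *
from h import *
f=[capture("side")[0] for _ in range(8)]
for a,b in((0,1),(0,4),(0,7)):
    x=np.abs(f[a].astype(int)-f[b]); print("basket",x[220:300,180:300].mean(),"table",x[380:460,250:370].mean())
st=state();print(st["time_s"],st["force"]);print(job_done())
```

```text
basket 0.41788194444444443 table 0.4753125
basket 0.42461805555555554 table 0.5009375
basket 0.4243402777777778 table 0.5009375
21.7 [-0.79483096 -0.06714069 -0.8271889 ]
the job is handed in; nothing more can be done
None
```

I hung the grey wire basket by its bar across both prongs of the twin hook and let go. I then pushed the arm round with the shut fingers to its stop, backed clear and handed the job in at 21.7 s.

- **Hanging:** In the last side view the basket hangs level with its bar over both prongs. Frame differences around the basket were no larger than the noise on the bare table, so it is still.
- **Stop:** Pushing took about 2 to 5 N all the way round, then jumped to 15.5 N, which I took as the stop pin. The arm's heading measured from the top image was about 1.49 to 1.50 rad in world axes. The stand's own yaw was not measured, so the joint value (which must be above 1.45) is inferred from that force jump rather than read directly.
- **Bystanders:** I steered clear of the bin, woodblock, ink tin and baren, and they looked undisturbed in the last pictures. I did not re-measure their positions.

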